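Back off the ratchet stop of a stock rack

TASK

Make room in the stock rack: with the fingertips press down the spring paddle of the ratchet release on the sliding stop, keep it held down, and push the stop back along its toothed bar, away from the cartons, until it is fully home against the end block. Then lift the fingers clear. Pick nothing up: leave the cartons, the battery and the wrench as they stand.

Things in the scene. Friction and masses are not known exactly. Their poses are not given: they have to be found in the camera images.
- rack: Stock rack fixed to the bench: grey base plate 390 x 110 x 8 mm. Origin: centre of its underside. x runs along the toothed bar (18 mm wide, on y = 0) from the end block to the front plate (100 mm wide, top 63 mm above the bench), within 30 degrees of world +y, z up. The two cartons stand between the bar's +x end (x = 63 mm) and the front plate.
- end_block (a point): Middle of the top edge of the end block's inner face: rack x = -177 mm, 40 mm above the bench. The dark block, 80 mm wide, stands at the rack's -x end; the stop's rear face (the back of its lip) meets it when fully home.
- stop (a joint): Position of the sliding stop along the bar, m: 0 = fully home at the end block, growing towards the cartons (rack +x), at most 0.13; starts at 0.075 to 0.125. The jaw plate's front face is at rack x = -65 mm + this value. Paddle up: the ratchet blocks motion towards the end block (after up to 8 mm of play). Paddle down: it slides, friction about 3 N. Towards the cartons it clicks along at any time.
- jaw_top (a point): Middle of the top edge of the stop's upright jaw plate (dark steel, 8 mm thick along rack x, 90 mm wide, top 85 mm above the bench). Moves with the stop.
- lip_top (a point): Middle of the top edge of the stop's rear lip: black upright wall, 66 mm wide, 10 mm thick, top 72 mm above the bench, 103 mm behind jaw_top. Between lip and jaw plate are 94 mm of free space, open at both sides, with the paddle at the bottom. Fingertips on the paddle push the stop home by bearing on the lip's inner face (5 mm from this point).
- release (a joint): Rotation of the release rocker, rad: 0 = paddle up, grows as it is pressed, 0.32 = bottomed. At rest up to 0.12, depending on how the pawl sits on a tooth. Beyond 0.17 the pawl is clear of the teeth. A spring returns it: 3 N at the paddle point at the start, 7 N at the bottom.
- paddle (a point): Centre of the paddle's top face, 49 mm above the bench when fully up, up to 4 mm lower at rest; moves with the rocker. Steel plate 46 mm along rack x, 56 mm across, sloping up a little towards the lip; this point is 24 mm from the lip's inner face, 70 mm from the jaw plate. Pressed here it goes down 10.5 mm in all from fully up; 5.6 mm frees the ratchet. It tips about a pin 33 mm nearer the jaw.
- carton_a: Loose upright carton, 48 mm along rack x, 80 mm across, 85 mm tall, standing on the rack's plate next to the jaw plate; origin at the centre of its underside. To be left alone.
- carton_b: The same carton, standing by the front plate. To be left alone.
- battery: Loose small black battery 150 x 65 x 92 mm (100 mm over its two brass posts), about 2 kg, standing on the bench beyond the rack; origin at the centre of its underside, x along its length. To be left alone.
- wrench: Loose steel wrench, 150 mm long, lying flat on the bench beyond the rack near its end-block end, x along its length. To be left alone.

How it is judged:
By the outcome, as a careful person would: the job done as asked, in the order asked, and still so for the second after the job is handed in, with the robot touching nothing.
It also fails if it takes over 40 s, if anything falls off the work surface, if the arm or the gripper's body presses on something with over 40 N, if the wrist force passes 120 N, or if a joint passes its speed limit or range.

ROBOT

A 6-joint arm with a two-finger parallel gripper is mounted at the origin on the work surface. World frame = base frame: x ahead of the robot, y to its left, z up, the work surface at z = 0. Lengths are in m, angles in rad, forces in N, time in s.
With the tool pointing down it reaches from about 0.275 to 0.825 m from the base axis. Payload 5.2 kg.
Tool frame: the origin (TCP) lies midway between the tips of the shut fingers; the grasp point (between the pads) lies 19 mm behind it; z points along the fingers, y is the line along which they close (so a half turn about z gives the same grasp; the last joint's range is limited). The gripper opens to 93 mm and grips with 3 to 60 N. Pads are 15 mm wide; open, the fingers measure 128 mm over their backs; the gripper's body (75 mm by 188 mm) begins 65 mm behind the grasp point.
Start: joints at [1.121, 0.259, 1.535, -0, 1.348, -0.203], TCP at [0.134, 0.533, 0.219] pointing down, gripper open.
Joint ranges: [-3.14, 3.14], [-0.91, 2.08], [0.19, 2.58], [-1.22, 4.36], [0.22, 2.71], [-3.12, 3.12]. Speed limits (rad/s): [2.57, 2.57, 3.14, 3.14, 3.14, 3.14].

INTERFACE

Orientations are given as a unit quaternion [w, x, y, z].
In Python, from rig import monitor, viewer, job gives the robot as it stands.
- The arm moves only by the tool send_rows, never from a script. Its arguments are lists of equal length, an entry for each row: "xyz": the shift along the tool's x, y, z each as a share of 0.3 m, from -1 to 1, a list of three; "rot": the turn, a rotation vector about the tool's x, y, z each as a share of 30 degrees, from -1 to 1, a list of three. In form: {"xyz": [[x, y, z], ...], "rot": [[wx, wy, wz], ...]}. A call has 1 to 10 rows; each row is the pose to reach, as a shift and turn from the pose commanded when the call began, along the tool's axes at that moment; what a row does not reach only later rows make up. A row lasts 1/8 s, in which the tool goes at most 62.5 mm and 10.7 degrees, less where a joint would pass 70% of its speed; a pose out of reach is approached as far as the arm can. A call with a number of a shift or a turn outside -1 to 1 is refused whole. A call with a gripper value outside its range is refused whole. "jaw" is the opening, from -1 (shut) to 1 (fully open), so that 0 is half open, set as the call begins (left out, the last holds). The fingers move at their own pace and stop on an object; "grip_force" is the grip in N (left out, the last holds). Time passes only in rows, so rows that repeat a pose let the fingers close. It gives the time, the measured TCP pose, the force, the opening and the grip force at its end, in the units of the state.
- monitor.state(): the state, without advancing time (a new reading comes with each control period).
- viewer.capture(name): name is "side" or "top" or "wrist"; returns a dict with "image" (384x512x3 uint8, red, green, blue), "fx", "fy", "cx", "cy" (pixels), "k1" (the pictures are not rectified: a ray, as slopes to the right and down, at radius r is drawn at 1 + k1 r^2 times it, then the intrinsics apply), "world_from_camera" (4x4, takes a point from camera to world coordinates). Camera axes: x right, y down, z forward; pixel columns grow to the right and rows downward; lengths in m; the calibration is good to about 2 mm. A picture is of the moment at which its call begins. There is no depth.
- job.hand_in(): hands the job in; it is judged then, once.
The state is a dict: "time_s": time; "joint_positions": joint angles; "qd": joint speeds; "joint_efforts": joint torques, N m; "tool_pos": TCP position; "orientation": TCP orientation; "ft_force": force on the tool from outside, world axes, zero at the start; "moment": the same for the moment, N m; "opening": finger opening in m; "finger_force": force on a finger pad.
Only numpy, scipy, OpenCV 4.12 (cv2) and the standard library are available. Lean on these libraries where they do the work, as an engineer would, in place of code of your own. Each camera call takes 0.05 s, during which the arm holds its last target. There are 200 camera calls.

## Working session

There is one attempt and no reset: what is moved stays moved. The work goes in short steps, Python scripts to look and compute and a tool call to move; the robot and the scene stay as the last step left them, time stands still between calls to the robot, and variables do not carry over. Pictures are saved under pics/ and viewed, at most 10 in all, crops included, and the job is handed in when it is done.

Besides the shell and the picture viewer there is one more tool, called after "Emit:" as a command line: name --argument value ..., lists and objects as JSON in quotes. send_rows: Moves the arm, as the interface text tells. Its arguments: {"type":"object","properties":{"xyz":{"type":"array","items":{"type":"array","items":{"type":"number"}}},"rot":{"type":"array","items":{"type":"array","items":{"type":"number"}}},"jaw":{"type":"number"},"grip_force":{"type":"number"}},"required":["xyz","rot"]}

```bash
mkdir -p pics; ls
cat > h.py <<'E'
import numpy as np,cv2
from rig import monitor,viewer,job
def ray(c,u,v):
    K=np.array([[c['fx'],0,c['cx']],[0,c['fy'],c['cy']],[0,0,1.]])
    p=cv2.undistortPoints(np.array([[[u,v]]],float),K,np.array([c['k1'],0,0,0.]))[0,0]
    T=np.array(c['world_from_camera']); return T[:3,3],T[:3,:3]@np.array([p[0],p[1],1])
def onz(c,u,v,z):
    o,d=ray(c,u,v); return o+d*(z-o[2])/d[2]
def proj(c,P):
    T=np.linalg.inv(np.array(c['world_from_camera'])); p=T[:3,:3]@np.array(P)+T[:3,3]
    x,y=p[:2]/p[2]; s=1+c['k1']*(x*x+y*y); return c['cx']+c['fx']*x*s,c['cy']+c['fy']*y*s
def snap(n,f=None):
    c=viewer.capture(n)
    if f: cv2.imwrite('pics/'+f,cv2.cvtColor(c['image'],cv2.COLOR_RGB2BGR))
    return c
E
python3 - <<'E'
from h import *
import pickle
s=monitor.state();print(s['time_s'],s['tool_pos'],s['orientation'],s['opening'],s['ft_force'])
d={}
for n in ['top','side']:
    d[n]=snap(n,n+'0.png'); print(n,np.round(d[n]['world_from_camera'],3).tolist(),d[n]['fx'])
pickle.dump(d,open('c0.pkl','wb'))
E
```

```text
pics
0.0 [0.13411284 0.5328194  0.21783284] [-2.80367560e-04  1.23104979e-01  9.92393240e-01 -8.62452528e-04] 0.09339420453362134 [ 0.68411211  0.81903867 -0.94797075]
top [[-0.001, -0.992, 0.13, 0.549], [-1.0, 0.004, 0.021, 0.052], [-0.021, -0.13, -0.991, 0.775], [0.0, 0.0, 0.0, 1.0]] 389.3490987406751
side [[0.756, -0.354, 0.55, 0.225], [-0.654, -0.424, 0.626, -0.363], [0.012, -0.834, -0.552, 0.467], [0.0, 0.0, 0.0, 1.0]] 354.21469445649564
```

View pics/top0.png

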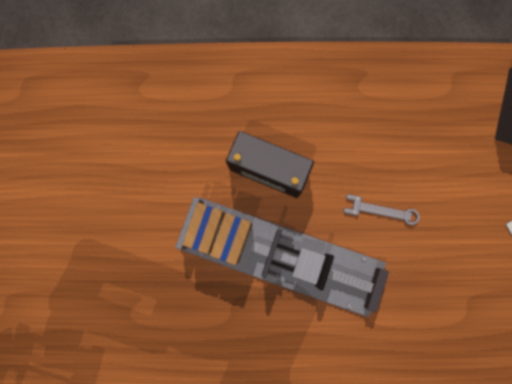

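View pics/side0.png

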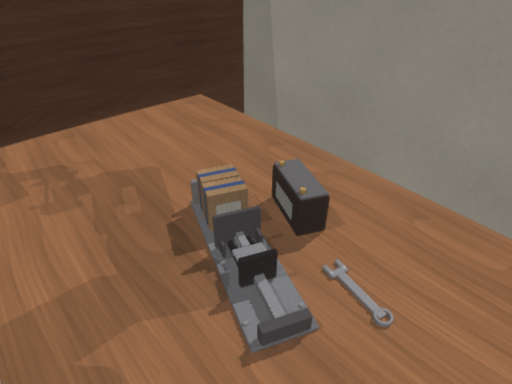

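The top view shows the end block near (376,290), the lip at (326,271), the paddle at (310,265), the jaw plate at (274,257) and the cartons at (217,235). Next I'll enlarge it for corner positions.

Run:
```python
from h import *
a=cv2.imread('pics/top0.png')[190:325,170:400]
cv2.imwrite('pics/top0z.png',cv2.resize(a,None,fx=3.4,fy=3.4,interpolation=cv2.INTER_CUBIC))
```

```text
(no output)
```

View pics/top0z.png

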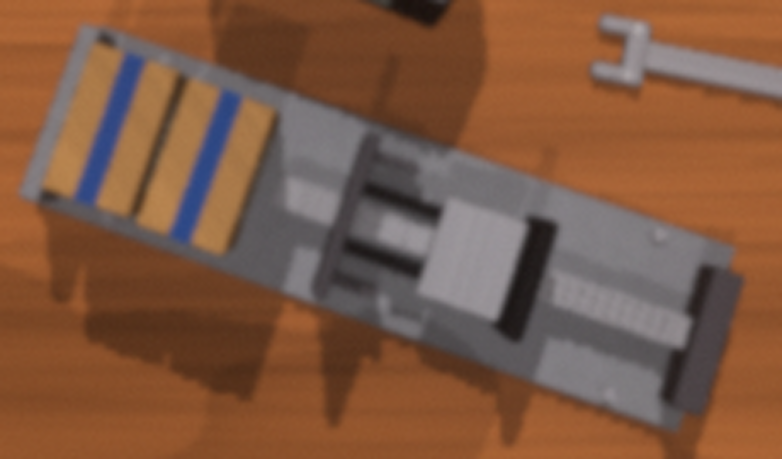

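The enlarged view shows, in zoomed pixels, the base plate's right corners at (735,247) and (678,430). The lip runs from (543,220) to (508,335), the jaw top from (371,136) to (320,294), and the end block's inner top edge from (714,270) to (686,408).

Run:
```python
from h import *
import pickle
c=pickle.load(open('c0.pkl','rb'))['top']
P={}
for n,z,pts in [('base',.008,[(735,247),(678,430)]),('lip',.072,[(543,220),(508,335)]),('jaw',.085,[(371,136),(320,294)]),('endin',.040,[(714,270),(686,408)]),('front',.063,[(85,27),(22,195)])]:
    q=[onz(c,170+u/3.4,190+v/3.4,z)[:2] for u,v in pts]; m=(q[0]+q[1])/2; P[n]=m
    print(n,np.round(q,4).tolist(),'mid',m.round(4),'w',np.linalg.norm(q[0]-q[1]).round(4))
for a,b in [('endin','front'),('lip','jaw'),('base','front'),('endin','jaw'),('endin','lip')]:
    d=P[b]-P[a]; print(a,b,np.linalg.norm(d).round(4),np.degrees(np.arctan2(d[1],d[0])).round(2))
```

```text
base [[0.5106, -0.1844], [0.4086, -0.1486]] mid [ 0.4596 -0.1665] w 0.1081
lip [[0.5285, -0.0641], [0.4692, -0.0446]] mid [ 0.4988 -0.0544] w 0.0623
jaw [[0.5723, 0.0263], [0.4915, 0.053]] mid [0.5319 0.0396] w 0.0851
endin [[0.4999, -0.1625], [0.4261, -0.1449]] mid [ 0.463  -0.1537] w 0.0758
front [[0.6323, 0.1804], [0.5416, 0.2129]] mid [0.587  0.1966] w 0.0964
endin front 0.3716 70.51
lip jaw 0.0997 70.63
base front 0.3848 70.68
endin jaw 0.2053 70.39
endin lip 0.1056 70.16
```

Emit:
send_rows --xyz '[[-0.83,-0.76,0],[-0.83,-0.76,0],[-0.83,-0.76,0],[-0.83,-0.76,0],[-0.83,-0.76,0],[-0.83,-0.76,0],[-0.83,-0.76,0]]' --rot '[[0,0,1],[0,0,1],[0,0,1],[0,0,1],[0,0,1],[0,0,1],[0,0,1]]' --jaw -1

```text
time_s: 0.98
tool_pos: [0.3208, 0.2501, 0.2185]
orientation: [-0.0, 0.378, 0.926, -0.0]
ft_force: [-0.3, 0.3, 0.3]
opening: 0.0274
finger_force: 0.0
```

```bash
cat >> h.py <<'E'
from scipy.spatial.transform import Rotation as R
E0=np.array([.332,.943]); LIP=np.array([.4988,-.0544])
def plan(target,s=None):
    s=s or monitor.state(); q=s['orientation']; M=R.from_quat([q[1],q[2],q[3],q[0]]).as_matrix()
    p=np.array(s['tool_pos']); ty=M[:2,1]
    print('t',round(s['time_s'],2),'pos',p.round(4),'F',np.round(s['ft_force'],2),'open',round(s['opening'],4))
    print('tool z',M[:,2].round(3),'rot about tool z, deg:',np.degrees((np.arctan2(ty[1],ty[0])-np.arctan2(.332*-1,.943)*-1*-1)).round(2))
    print('shift shares',(M.T@(np.array(target)-p)/.3).round(3))
E
python3 - <<'E'
from h import *
plan([.507,-.031,.15])
E
```

```text
t 0.97 pos [0.3208 0.2501 0.2185] F [-0.27  0.28  0.29] open 0.0274
tool z [-0. -0. -1.] rot about tool z, deg: 65.03
shift shares [-1.099 -0.236  0.228]
```

Emit:
send_rows --xyz '[[-0.7,-0.15,0],[-0.7,-0.15,0],[-0.7,-0.15,0],[-0.7,-0.15,0],[-0.7,-0.15,0]]' --rot '[[0,0,1],[0,0,1],[0,0,1],[0,0,1],[0,0,1]]'

```text
time_s: 1.6
tool_pos: [0.44, 0.0727, 0.2182]
orientation: [-0.0, 0.604, 0.797, -0.0]
ft_force: [-0.3, -0.6, -0.1]
opening: 0.0002
finger_force: 0.0
```

Emit:
send_rows --xyz '[[0,0,0],[0,0,0],[0,0,0],[0,0,0]]' --rot '[[0,0,1],[0,0,1],[0,0,1],[0,0,1]]'

```text
time_s: 2.1
tool_pos: [0.4385, 0.0748, 0.2185]
orientation: [-0.0, 0.788, 0.616, -0.0]
ft_force: [0.9, 0.1, 0.4]
opening: 0.0005
finger_force: 0.0
```

Run:
```python
from h import *
plan([.507,-.031,.15])
```

```text
t 2.1 pos [0.4385 0.0748 0.2185] F [0.93 0.07 0.39] open 0.0005
tool z [-0.001  0.001 -1.   ] rot about tool z, deg: 5.47
shift shares [-0.288  0.307  0.228]
```

Emit:
send_rows --xyz '[[-0.29,0.31,0.1],[-0.29,0.31,0.22],[-0.29,0.31,0.22],[-0.29,0.31,0.22],[-0.29,0.31,0.22]]' --rot '[[0,0,0.18],[0,0,0.18],[0,0,0.18],[0,0,0.18],[0,0,0.18]]'

```text
time_s: 2.72
tool_pos: [0.5081, -0.0328, 0.1535]
orientation: [-0.0, 0.816, 0.578, 0.0]
ft_force: [0.4, 0.5, -0.0]
opening: 0.0005
finger_force: 0.0
```

Run:
```python
from h import *
plan([.505,-.037,.055])
w=snap('wrist','w1.png'); s=snap('side','s1.png')
print(np.round(w['world_from_camera'],3).tolist())
import pickle; pickle.dump(dict(w=w,s=s),open('c1.pkl','wb'))
for P in [np.r_[LIP,.072],np.r_[LIP+E0*.029,.047],np.r_[LIP+E0*.103,.085]]: print(np.round(proj(w,P)),np.round(proj(s,P)))
S=cv2.imread('pics/s1.png')[160:340,170:330]
cv2.imwrite('pics/ws1.png',np.hstack([cv2.imread('pics/w1.png')[:, 60:452],cv2.resize(S,(341,384),interpolation=cv2.INTER_CUBIC)]))
```

```text
t 2.73 pos [ 0.5081 -0.0328  0.1535] F [ 0.37  0.47 -0.04] open 0.0005
tool z [ 0.001  0.    -1.   ] rot about tool z, deg: -0.03
shift shares [-0.017 -0.005  0.328]
[[0.943, -0.319, -0.094, 0.534], [-0.333, -0.905, -0.265, 0.042], [-0.001, 0.282, -0.96, 0.319], [0.0, 0.0, 0.0, 1.0]]
[260. 218.] [258. 253.]
[260. 180.] [251. 252.]
[259. 101.] [237. 210.]
```

View pics/ws1.png

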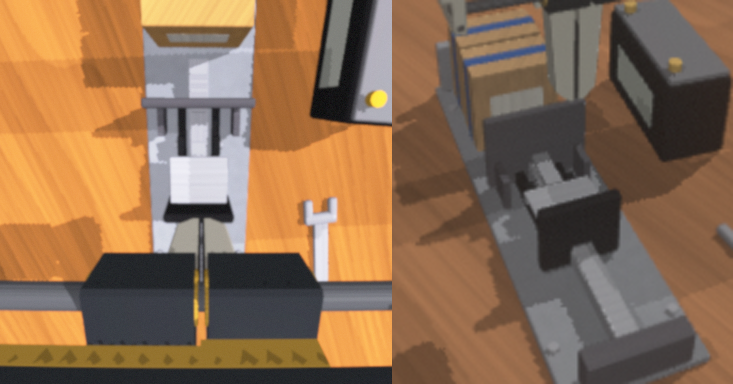

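The wrist view shows the lip at (260,212) and the jaw plate at (259,102), within a couple of pixels of the prediction. The fingers are centred and lie between the lip and the jaw, so I'll descend.

Emit:
send_rows --xyz '[[-0.01,0,0.1],[-0.01,0,0.2],[-0.01,0,0.29],[-0.01,0,0.32],[-0.01,0,0.32],[-0.01,0,0.32]]' --rot '[[0,0,0],[0,0,0],[0,0,0],[0,0,0],[0,0,0],[0,0,0]]'

```text
time_s: 3.58
tool_pos: [0.5083, -0.0371, 0.058]
orientation: [0.001, 0.817, 0.577, 0.001]
ft_force: [0.2, -0.6, 0.5]
opening: 0.0003
finger_force: 0.0
```

Emit:
send_rows --xyz '[[0,0,0.01],[0,0,0.02],[0,0,0.03],[0,0,0.03]]' --rot '[[0,0,0],[0,0,0],[0,0,0],[0,0,0]]'

```text
time_s: 4.08
tool_pos: [0.5075, -0.0373, 0.0477]
orientation: [0.0, 0.817, 0.577, -0.0]
ft_force: [-0.8, -0.4, 2.2]
opening: 0.0007
finger_force: 1.5
```

Emit:
send_rows --xyz '[[0,0,0.008],[0,0,0.016],[0,0,0.02],[0,0,0.02]]' --rot '[[0,0,0],[0,0,0],[0,0,0],[0,0,0]]'

```text
time_s: 4.58
tool_pos: [0.5078, -0.0374, 0.0419]
orientation: [0.0, 0.817, 0.577, 0.0]
ft_force: [-1.9, -2.1, 5.9]
opening: 0.0004
finger_force: 3.1
```

Emit:
send_rows --xyz '[[0,0,0.004],[0,0,0.007],[0,0,0.007]]' --rot '[[0,0,0],[0,0,0],[0,0,0]]'

```text
time_s: 4.95
tool_pos: [0.5077, -0.0374, 0.0399]
orientation: [0.0, 0.817, 0.577, 0.0]
ft_force: [-0.8, -2.4, 7.8]
opening: 0.0007
finger_force: 3.5
```

Emit:
send_rows --xyz '[[0,0,0.007],[-0.008,0,0.01],[-0.016,0,0.01],[-0.022,0,0.01],[-0.022,0,0.01]]' --rot '[[0,0,0],[0,0,0],[0,0,0],[0,0,0],[0,0,0]]'

```text
time_s: 5.58
tool_pos: [0.5061, -0.0425, 0.0379]
orientation: [0.0, 0.817, 0.577, 0.001]
ft_force: [-1.3, 2.4, 13.6]
opening: 0.0005
finger_force: 6.8
```

Emit:
send_rows --xyz '[[-0.015,0,0],[-0.03,0,0],[-0.045,0,0],[-0.06,0,0],[-0.06,0,0]]' --rot '[[0,0,0],[0,0,0],[0,0,0],[0,0,0],[0,0,0]]'

```text
time_s: 6.2
tool_pos: [0.5, -0.0598, 0.0379]
orientation: [0.0, 0.817, 0.577, 0.001]
ft_force: [-1.1, 2.2, 14.7]
opening: 0.0005
finger_force: 7.0
```

Run:
```python
from h import *
plan([.469,-.137,.037])
w=snap('side','s2.png')
cv2.imwrite('pics/s2z.png',cv2.resize(cv2.imread('pics/s2.png')[160:340,170:330],None,fx=3.3,fy=3.3,interpolation=cv2.INTER_CUBIC))
```

```text
t 6.2 pos [ 0.5    -0.0598  0.0379] F [-1.12  2.17 14.74] open 0.0005
tool z [ 0.002  0.001 -1.   ] rot about tool z, deg: -0.18
shift shares [-0.277 -0.011  0.003]
```

View pics/s2z.png

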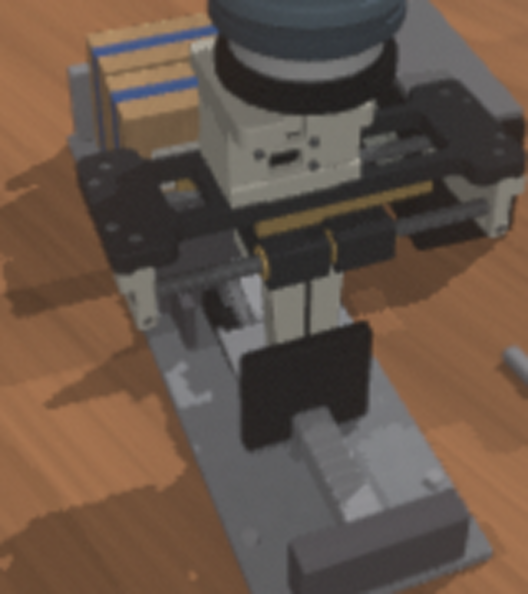

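The side view shows the stop sliding with the fingers, the lip now around (305,385) in the crop. The horizontal force is about 2–3 N, so I'll continue.

Emit:
send_rows --xyz '[[-0.02,0,0],[-0.043,0,0],[-0.066,0,0],[-0.09,0,0],[-0.113,0,0],[-0.136,0,0],[-0.16,0,0],[-0.183,0,0],[-0.206,0,0],[-0.23,0,0]]' --rot '[[0,0,0],[0,0,0],[0,0,0],[0,0,0],[0,0,0],[0,0,0],[0,0,0],[0,0,0],[0,0,0],[0,0,0]]'

```text
time_s: 7.5
tool_pos: [0.477, -0.1246, 0.0378]
orientation: [0.0, 0.817, 0.577, 0.001]
ft_force: [-1.4, 4.2, 14.4]
opening: 0.0005
finger_force: 7.0
```

Emit:
send_rows --xyz '[[-0.01,0,0],[-0.02,0,0],[-0.03,0,0],[-0.04,0,0],[-0.04,0,0]]' --rot '[[0,0,0],[0,0,0],[0,0,0],[0,0,0],[0,0,0]]'

```text
time_s: 8.12
tool_pos: [0.4748, -0.1313, 0.0375]
orientation: [-0.002, 0.818, 0.576, 0.004]
ft_force: [10.5, 24.9, 10.9]
opening: 0.0006
finger_force: 20.2
```

Force jumped to 27 N along the bar, which is either home or a blockage. I'll check by image.

Run:
```python
from h import *
import pickle
plan([.469,-.137,.037])
c=snap('side','s3.png'); t=snap('top','t3.png')
pickle.dump(dict(s=c,t=t),open('c3.pkl','wb'))
a=cv2.resize(cv2.imread('pics/s3.png')[230:340,210:320],(440,440),interpolation=cv2.INTER_CUBIC)
b=cv2.resize(cv2.imread('pics/t3.png')[240:330,310:400],(340,340),interpolation=cv2.INTER_CUBIC)
o=np.zeros((440,780,3),np.uint8);o[:,:440]=a;o[:340,440:]=b;cv2.imwrite('pics/st3.png',o)
```

```text
t 8.12 pos [ 0.4748 -0.1313  0.0375] F [10.48 24.88 10.93] open 0.0006
tool z [ 0.006  0.008 -1.   ] rot about tool z, deg: -0.29
shift shares [-0.024 -0.012  0.001]
```

View pics/st3.png

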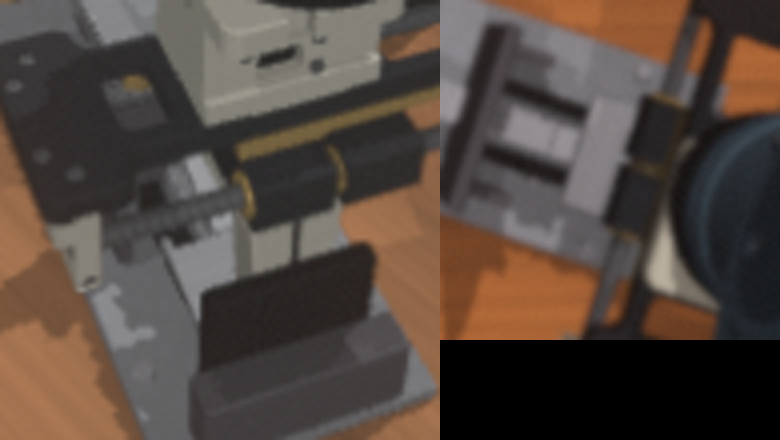

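The side crop shows the lip standing directly behind the end block with no visible gap. In the top crop the jaw top runs from (498,28) to (455,198). I'll check that distance against the 108 mm expected at home.

Run:
```python
from h import *
import pickle
d=pickle.load(open('c3.pkl','rb'));c=d['t'];s=d['s']
q=[onz(c,310+u/3.778,240+v/3.778,.085)[:2] for u,v in [(58,28),(15,198)]]
m=(q[0]+q[1])/2; e=np.array([.463,-.1537])
print(q,m,'moved',(m-np.array([.5319,.0396]))@E0,'to end',(m-e)@E0)
# predicted pixels in side crop: lip top rear edge, if home
n=np.array([-.943,.332])
for k in (0,.004,.008):
  for w in (-.033,.033):
    P=np.r_[LIP-E0*(.1006-k)+n*w,.072]; u,v=proj(s,P); print(k,w,round((u-210)*4),round((v-230)*4))
```

```text
[array([ 0.54154725, -0.05459091]), array([ 0.46412694, -0.03330749])] [ 0.5028371 -0.0439492] moved -0.08843578123729126 to end 0.11672091876270874
0 -0.033 383 253
0 0.033 209 308
0.004 -0.033 377 245
0.004 0.033 205 299
0.008 -0.033 372 236
0.008 0.033 201 291
```

Run:
```python
from h import *
import pickle
s=pickle.load(open('c3.pkl','rb'))['s'];g=cv2.cvtColor(s['image'],cv2.COLOR_RGB2GRAY).astype(np.float32)
t=pickle.load(open('c3.pkl','rb'))['t'];t0=pickle.load(open('c0.pkl','rb'))['top']
n=np.array([-.943,.332]);e=np.array([.463,-.1537])
def prof(c,z,ks,lat,base=e):
    g=cv2.cvtColor(c['image'],cv2.COLOR_RGB2GRAY).astype(np.float32)
    px=np.array([proj(c,np.r_[base+E0*k+n*lat,z]) for k in ks],np.float32)
    return cv2.remap(g,px[:,:1],px[:,1:],cv2.INTER_LINEAR)[:,0].round().astype(int)
ks=np.arange(-.016,.032,.002); print('k mm',(ks*1e3).round().astype(int))
for lat in (-.025,-.018,0,.018,.025):
    print(lat,'blk',prof(s,.04,ks,lat)); print('     lip',prof(s,.072,ks,lat))
k2=np.arange(.092,.13,.002);print((k2*1e3).round().astype(int))
for lat in (-.03,-.015,0,.015,.03): print(lat,'jaw now',prof(t,.085,k2,lat))
k3=k2+.096;print((k3*1e3).round().astype(int))
for lat in (-.03,-.015,0,.015,.03): print(lat,'jaw t0',prof(t0,.085,k3,lat))
ks=np.arange(-.03,.02,.002);print((ks*1e3).round().astype(int))
for lat in (-.03,-.015,.015,.03): print(lat,'blk t0',prof(t0,.04,ks,lat))
```

```text
k mm [-16 -14 -12 -10  -8  -6  -4  -2   0   2   4   6   8  10  12  14  16  18
  20  22  24  26  28  30]
-0.025 blk [64 70 81 83 84 81 80 79 77 72 52 40 38 38 38 38 40 38 38 38 38 38 40 39]
     lip [112 115 116 117 116 105  84  55  43  39  39  39  39  38  52  94 121 125
 127 125 127 129 126 100]
-0.018 blk [64 67 76 74 73 74 73 70 62 57 49 39 39 39 37 37 39 36 38 38 37 37 38 40]
     lip [ 98  76  51  41  38  38  38  37  37  39  39  39  38  39  53 100 129 131
 129 129 131 129 123  98]
0 blk [63 65 70 59 59 60 57 57 56 57 48 39 38 37 38 37 38 38 37 38 37 37 39 38]
     lip [ 42  38  37  37  37  37  37  36  37  37  39  39  38  38  50  93 125 129
 130 129 130 130 127  98]
0.018 blk [63 65 72 60 58 58 58 58 57 56 50 39 36 37 37 37 36 38 38 37 38 40 39 39]
     lip [ 42  38  36  37  37  36  37  39  38  37  38  39  38  37  43  74 100 111
 129 136 137 138 137 138]
0.025 blk [64 67 70 61 58 58 58 58 58 56 48 39 37 38 39 39 37 38 37 37 37 36 47 59]
     lip [ 43  38  37  37  36  38  38  38  38  37  39  40  37  37  51 101 134 137
 140 139 138 138 136 136]
[ 92  94  96  98 100 102 104 106 108 1
[... 909 characters left out ...]
8 61 67 65 65 76 88 90 90 92 90 90 90]
0.03 jaw t0 [ 52  50  49  48  50  50  49  55  62  68  68  81 106 125 128 129 129 124
 113  97]
[-30 -28 -26 -24 -22 -20 -18 -16 -14 -12 -10  -8  -6  -4  -2   0   2   4
   6   8  10  12  14  16  18]
-0.03 blk t0 [ 98 100  99  99 100  99  98  98  91  79  71  69  69  70  69  70  67  57
  45  39  40  59  88 111 121]
-0.015 blk t0 [100  98  98  97  96  96  96  94  90  80  72  69  69  69  70  69  67  57
  44  38  41  57  83 101 109]
0.015 blk t0 [101 102 101 100 101 101  99  91  78  70  70  71  71  70  70  70  68  58
  45  35  35  44  62  78  86]
0.03 blk t0 [105 104 103 103 102 102  98  87  75  72  70  70  70  69  70  71  68  59
  45  35  40  60  93 116 122]
```

The consistent edge differences show the stop is home. The lip front to block edge is 9.5 mm, against the lip's 10 mm thickness, and the jaw to block edge is 108.2 mm, against 108 mm. Next I'll ease the push slightly, then lift straight up.

Emit:
send_rows --xyz '[[0.006,0,0],[0.012,0,0],[0.012,0,-0.02],[0.012,0,-0.04],[0.012,0,-0.065],[0.014,0,-0.08],[0.03,0,-0.1],[0.035,0,-0.13],[0.035,0,-0.13]]' --rot '[[0,0,0],[0,0,0],[0,0,0],[0,0,0],[0,0,0],[0,0,0],[0,0,0],[0,0,0],[0,0,0]]'

```text
time_s: 9.35
tool_pos: [0.4764, -0.1271, 0.0766]
orientation: [0.001, 0.817, 0.577, 0.0]
ft_force: [-0.0, 0.0, 0.3]
opening: 0.0007
finger_force: 0.0
```

Emit:
send_rows --xyz '[[0,0,-0.15],[0,0,-0.3],[0,0,-0.45],[0,0,-0.45],[0,0,-0.45]]' --rot '[[0,0,0],[0,0,0],[0,0,0],[0,0,0],[0,0,0]]'

```text
time_s: 9.98
tool_pos: [0.4751, -0.1266, 0.2099]
orientation: [-0.0, 0.817, 0.577, -0.0]
ft_force: [-0.4, 0.4, -0.6]
opening: -0.0001
finger_force: 0.0
```

Run:
```python
from h import *
plan([.469,-.137,.2])
s=snap('side','s4.png');t=snap('top','t4.png')
n=np.array([-.943,.332]);e=np.array([.463,-.1537])
def prof(c,z,ks,lat):
    g=cv2.cvtColor(c['image'],cv2.COLOR_RGB2GRAY).astype(np.float32)
    px=np.array([proj(c,np.r_[e+E0*k+n*lat,z]) for k in ks],np.float32)
    return cv2.remap(g,px[:,:1],px[:,1:],cv2.INTER_LINEAR)[:,0].round().astype(int)
ks=np.arange(-.004,.022,.002); print((ks*1e3).round().astype(int))
for lat in (-.025,0,.025): print(lat,prof(s,.04,ks,lat),prof(s,.072,ks,lat))
k2=np.arange(.100,.13,.002);print((k2*1e3).round().astype(int))
for lat in (-.015,.015,.03): print(lat,prof(t,.085,k2,lat))
a=cv2.imread('pics/s4.png')[130:345,160:400];cv2.imwrite('pics/s4z.png',cv2.resize(a,None,fx=2.5,fy=2.5,interpolation=cv2.INTER_CUBIC))
```

```text
t 9.97 pos [ 0.4751 -0.1266  0.2099] F [-0.39  0.39 -0.57] open -0.0001
tool z [-0.001  0.    -1.   ] rot about tool z, deg: -0.16
shift shares [-0.04  -0.007  0.033]
[-4 -2  0  2  4  6  8 10 12 14 16 18 20]
-0.025 [87 87 85 81 59 43 39 40 39 39 39 39 40] [ 83  57  43  40  41  44  46  46  54  89 112 115 117]
0 [66 64 64 63 52 39 40 39 39 39 38 39 40] [ 39  37  38  38  40  44  45  44  56  98 126 129 127]
0.025 [65 66 65 64 51 40 38 39 37 40 39 39 39] [ 40  39  37  39  41  45  44  43  54  98 126 127 126]
[100 102 104 106 108 110 112 114 116 118 120 122 124 126 128]
-0.015 [45 44 45 43 46 53 61 62 55 44 37 35 42 66 97]
0.015 [33 34 34 35 39 49 60 62 56 42 35 36 39 54 76]
0.03 [ 58  53  52  52  50  53  60  61  55  43  36  36  42  67 107]
```

View pics/s4z.png

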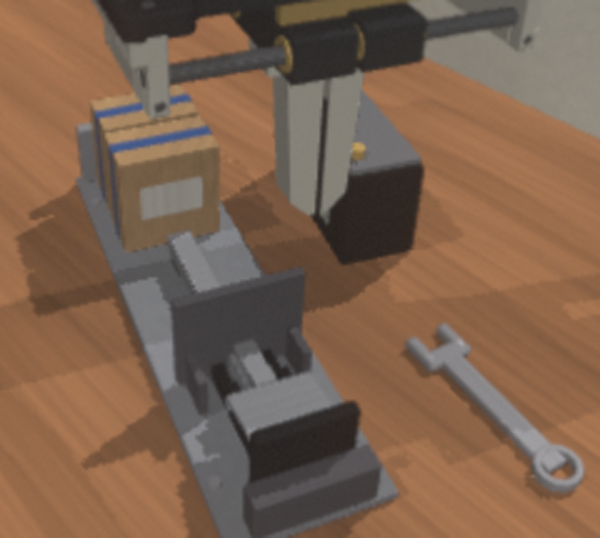

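The lip is tight against the end block at crop (305,450), the fingers are clear, and the cartons, battery and wrench have not moved. I'm handing in.

```bash
python3 -c "
from rig import job
print(job.hand_in())"
```

```text
the job is handed in; nothing more can be done
None
```

The stop is fully home against the end block, pushed there with the paddle held down; the fingers are lifted clear, the cartons, battery and wrench were left alone, and the job was handed in at about 10 s.

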